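# Pack the torch service caddy

## Task

Pack the welding torch spares into the caddy, each in the middle of its own bin: the clean copper gas nozzle standing upright in the blue bin, the clean copper contact tip lying flat in the red bin, the brass diffuser upright in the green bin and the white ceramic insulator ring flat on its end in the yellow bin. Leave the two spent, soot-black parts, a nozzle and a contact tip, where they are.

Things in the scene. Friction and masses are not known exactly. Their poses are not given: they have to be found in the camera images.
- nozzle_mid (a point): clean, bright copper gas nozzle standing upright on its wide end, straight, 22 mm in diameter, for its lower 36 mm, then tapering to 17 mm at the top, 66 mm tall; grip it low, on the straight part (fingers slip on the taper), about 60 g. Origin: its axis, half-way up; z is up along its axis; its yaw means nothing.
- tip_mid (a point): clean, bright copper contact tip lying on the table, 36 mm long, 9 mm wide and 9 mm high, about 15 g. Origin: its centre, 4.5 mm above what it lies on; its y axis runs along its length, its x axis across it (level); z is up.
- diffuser_mid (a point): brass gas diffuser standing upright: a small stepped turned part, 20 mm in diameter for its lower 16 mm, 17 mm above that up to 30 mm, 12 mm at the top, 38 mm tall, about 50 g. Origin: its axis, half-way up; z is up along its axis; its yaw means nothing.
- insulator_mid (a point): white ceramic insulator ring standing on its flat end, 26 mm outside diameter, 16 mm hole, 22 mm tall, about 30 g. Origin: its axis, half-way up; z is up along its axis; its yaw means nothing.
- spent_nozzle_mid (a point): spent gas nozzle, soot-black, standing upright, same size as the clean copper one (22 mm diameter, 66 mm tall): stays where it is. Origin: its axis, half-way up; z is up along its axis; its yaw means nothing.
- spent_tip_mid (a point): spent contact tip, soot-black, lying on the table, same size as the clean copper one (36 x 9 x 9 mm): stays where it is. Origin: its centre; its y axis runs along its length.
- bin_blue_floor (a point): Blue plastic bin, one of four alike but for colour that stand in a row, in any order, 58 mm apart centre to centre, in a low fixed steel caddy (68 x 242 mm, rim 9 mm above the table). The bin is fixed, 56 mm square outside, 52 mm inside, its rim 5 mm above its inner floor and 11 mm above the table. This point is the centre of its inner floor, 6 mm above the table; z is up, y runs along the row of bins. The clean copper nozzle goes here.
- bin_red_floor (a point): Red plastic bin, one of four alike but for colour that stand in a row, in any order, 58 mm apart centre to centre, in a low fixed steel caddy (68 x 242 mm, rim 9 mm above the table). The bin is fixed, 56 mm square outside, 52 mm inside, its rim 5 mm above its inner floor and 11 mm above the table. This point is the centre of its inner floor, 6 mm above the table; z is up, y runs along the row of bins. The clean copper contact tip goes here.
- bin_green_floor (a point): Green plastic bin, one of four alike but for colour that stand in a row, in any order, 58 mm apart centre to centre, in a low fixed steel caddy (68 x 242 mm, rim 9 mm above the table). The bin is fixed, 56 mm square outside, 52 mm inside, its rim 5 mm above its inner floor and 11 mm above the table. This point is the centre of its inner floor, 6 mm above the table; z is up, y runs along the row of bins. The brass diffuser goes here.
- bin_yellow_floor (a point): Yellow plastic bin, one of four alike but for colour that stand in a row, in any order, 58 mm apart centre to centre, in a low fixed steel caddy (68 x 242 mm, rim 9 mm above the table). The bin is fixed, 56 mm square outside, 52 mm inside, its rim 5 mm above its inner floor and 11 mm above the table. This point is the centre of its inner floor, 6 mm above the table; z is up, y runs along the row of bins. The white ceramic ring goes here.
Not all that is in view belongs to the job. Leave any purple look-alike of the part that bears bin_yellow_floor alone.

How it is judged (in metres and radians):
At the end, for the whole second after the job is handed in: Copper nozzle in the blue bin, copper tip in the red, diffuser in the green, white ring in the yellow: each within 13 mm of the bin's centre, its underside within 4 mm of the floor, upright (the tip level) within 0.15 rad, at rest; both black parts within 15 mm of where they began (horizontal distance between nozzle_mid and bin_blue_floor below 0.013 m and z of nozzle_mid in the frame of bin_blue_floor between 0.029 and 0.037 m and angle between each of nozzle_mid, diffuser_mid, insulator_mid's own z axis and vertical below 0.15 rad and linear speed of each of nozzle, tip, diffuser, insulator below 0.02 m/s and angular speed of each of nozzle, tip, diffuser, insulator below 0.3 rad/s and horizontal distance between tip_mid and bin_red_floor below 0.013 m and z of tip_mid in the frame of bin_red_floor between 0.0005 and 0.0085 m and angle between tip_mid's own y axis and vertical between 1.42 and 1.72 rad and horizontal distance between diffuser_mid and bin_green_floor below 0.013 m and z of diffuser_mid in the frame of bin_green_floor between 0.015 and 0.023 m and horizontal distance between insulator_mid and bin_yellow_floor below 0.013 m and z of insulator_mid in the frame of bin_yellow_floor between 0.007 and 0.015 m and distance of each of spent_nozzle_mid, spent_tip_mid from where it was at the start of the episode below 0.015 m); the robot touches nothing.
It fails at once if the soot-black nozzle is moved by more than 15 mm (distance of spent_nozzle_mid from where it was at the start of the episode above 0.015 m).
It fails at once if the soot-black contact tip is moved by more than 15 mm (distance of spent_tip_mid from where it was at the start of the episode above 0.015 m).
It also fails if it takes over 99 s, if anything falls off the work surface, if the arm or the gripper's body presses on something with over 40 N, if the wrist force passes 120 N, or if a joint passes its speed limit or range.

## Robot

A 6-joint arm with a two-finger parallel gripper is mounted at the origin on the work surface; the furniture and walls round the work are solid. World frame = base frame: x ahead of the robot, y to its left, z up, the work surface at z = 0. Lengths are in mm, angles in rad, forces in N, time in s.
With the tool pointing down it reaches from about 325 to 875 mm from the base axis. Payload 4.4 kg.
Tool frame: the origin (TCP) lies on the centre line of the jaws, within the pads' length; the fingertips stand ahead of it and the grasp point (between the pads) lies 6 mm ahead of it (ctrl.tcp_to_tips is the z of the fingertips in the tool frame, in mm); z points along the fingers, y is the direction in which the jaws open and shut (so a half turn about z gives the same grasp; the last joint's range is limited). The gripper opens to 85 mm and grips with 20 to 120 N. Pads are 22 mm wide; open, the fingers measure 114 mm over their backs; the gripper's body (76 mm by 85 mm) begins 54 mm behind the grasp point. The pads swing forward as they close: fully open they stand 13 mm farther back than shut.
Start: joints at [-1.488, 0.207, 1.542, -0, 1.393, -0.15], TCP at [132.641, -559.494, 256.282] pointing down, gripper open.
Joint ranges: [-2.73, 2.73], [-0.86, 2.22], [0.23, 2.46], [-1.11, 4.25], [0.08, 2.63], [-2.82, 2.82]. Speed limits (rad/s): [2.79, 2.79, 3.14, 3.14, 3.14, 3.14].

## Interface

Orientations are given as a 3x3 rotation matrix whose columns are the frame's x, y, z axes.
In Python, from plant import ctrl, sensors, optics gives the robot as it stands. Calls block until the motion is done:
- ctrl.move_ptp(position, orientation): joint-space move of the TCP to a pose.
- ctrl.move_l(position, rot=None, vel=150, threshold=None): straight line of the TCP; rot=None keeps the orientation; vel is the mean speed in mm/s. With threshold (N) it stops when the force on the tool has changed by that much, and returns True; else False.
- ctrl.set_joints(angles): joint-space move.
- ctrl.gripper_to(opening, force=None): finger opening in mm; force is the grip in N (None keeps the last); returns when the fingers have stopped.
- ctrl.hold(seconds).
- ctrl.solve_ik(position, orientation): joint angles nearest the present ones, or None.
- sensors.read_state(): the state.
- optics.grab_frame(name): name is "scene" or "top" or "wrist"; returns (picture, depth): 480x640x3 uint8, red, green, blue; 480x640 float32, mm along the optical axis (not along the pixel's ray), 0 where there is no reading.
- optics.camera_params(name): a dict with "mtx" (3x3 intrinsics, pixels), "R" (3x3) and "t" (3): a world point X has camera coordinates R X + t; the wrist camera has in their place "T_tool_cam" (4x4, takes a point from camera to tool coordinates, whose origin is the TCP and whose axes are the flange's). Camera axes: x right, y down, z forward; pixel columns grow to the right and rows downward; lengths in mm; the calibration is good to about 2 mm. A picture is of the moment at which its call begins: read the wrist's pose just before it. camera_params takes no time and is no camera call.
A pose or a line that the arm cannot do raises ctrl.MotionError and nothing moves.
- ctrl.finish_job(): hands the job in, once; it reports no verdict.
The state is a dict: "t": time; "q": joint angles; "qvel": joint speeds; "tau": joint torques, N m; "eef_pos": TCP position; "eef_rot": TCP orientation; "force": force on the tool from outside, world axes, zero at the start; "wrist_torque": the same for the moment, N m; "grip_width": finger opening in mm.
Only numpy, scipy, OpenCV 4.12 (cv2) and the standard library are available. Lean on these libraries where they do the work, as an engineer would, in place of code of your own. Each camera call takes 0.05 s, during which the arm holds its last target.

## Working session

There is one attempt and no reset: what is moved stays moved. The work goes in short steps, each a Python script; the robot and the scene stay as the last script left them, time stands still between calls to the robot, and variables do not carry over. Pictures are saved under pics/ and viewed, and the job is handed in when it is done.

```bash
ls; mkdir -p pics; python3 - <<'E'
from plant import ctrl, sensors, optics
import cv2, numpy as np
for n in ("scene","top"):
    im,d=optics.grab_frame(n); cv2.imwrite(f"pics/{n}0.png",im[:,:,::-1]); np.savez(f"{n}0.npz",im=im,d=d)
    p=optics.camera_params(n); print(n,np.round(p["mtx"],1).tolist(),np.round(p["R"],3).tolist(),np.round(p["t"],1))
    print((d==0).mean())
print(optics.camera_params("wrist")); print(ctrl.tcp_to_tips); print(sensors.read_state())
E
```

```text
pics
scene [[504.7, 0.0, 318.3], [0.0, 504.7, 232.3], [0.0, 0.0, 1.0]] [[-0.904, -0.428, -0.007], [-0.229, 0.495, -0.838], [0.362, -0.756, -0.546]] [ 346.   142.6 1093.6]
0.005875651041666667
top [[550.4, 0.0, 316.1], [0.0, 550.4, 250.6], [0.0, 0.0, 1.0]] [[0.009, -1.0, -0.015], [-0.987, -0.006, -0.158], [0.158, 0.016, -0.987]] [ -21.1  426.5 1206.8]
0.003977864583333333
{'mtx': array([[346.92820904,   0.        , 319.40499554],
       [  0.        , 346.92820904, 244.09106509],
       [  0.        ,   0.        ,   1.        ]]), 'T_tool_cam': array([[-6.44405532e-04, -9.49493458e-01, -3.13786165e-01,
         8.00678221e+01],
       [ 9.99999468e-01, -3.59181449e-04, -9.66788170e-04,
        -2.37608724e-02],
       [ 8.05252873e-04, -3.13786622e-01,  9.49493185e-01,
        -1.16843979e+02],
       [ 0.00000000e+00,  0.00000000e+00,  0.00000000e+00,
         1.00000000e+00]])}
25.0
{'t': 0.1, 'q': array([-1.48845343e+00,  2.07390094e-01,  1.54281637e+00,  1.84655749e-06,
        1.39349266e+00, -1.50507056e-01]), 'qvel': array([-0.00010227,  0.00046272, -0.00458752, -0.00090059, -0.00082755,
       -0.00255836]), 'tau': array([-2.46770678e-04, -3.84093010e+01, -2.92547071e+01, -1.84208229e-04,
        4.87001540e-03, -4.38846399e-06]), 'eef_pos': array([ 132.61515863, -558.84939152,  255.20790561]), 'eef_rot': array([[ 9.73012819e-01,  2.30751002e-01, -1.71445056e-04],
       [ 2.30750848e-01, -9.73010606e-01,  2.09947742e-03],
       [ 3.17638662e-04, -2.08237954e-03, -9.99997781e-01]]), 'force': array([ 0.01449156, -1.18873912, -0.70624048]), 'wrist_torque': array([-0.0122764 , -0.01676338, -0.00653887]), 'grip_width': 85.50004823286423}
```

View pics/scene0.png

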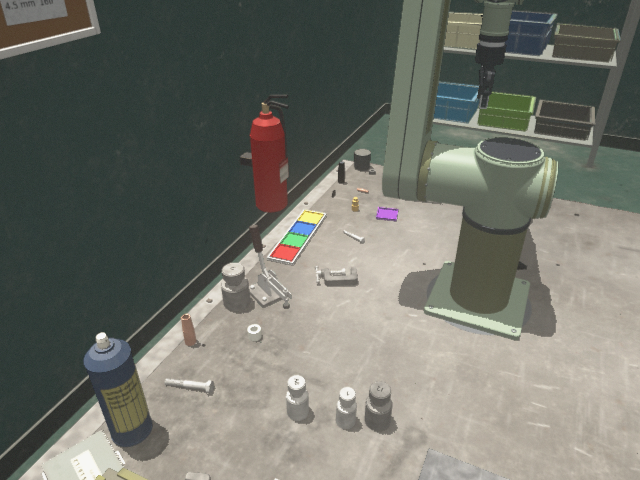

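View pics/top0.png

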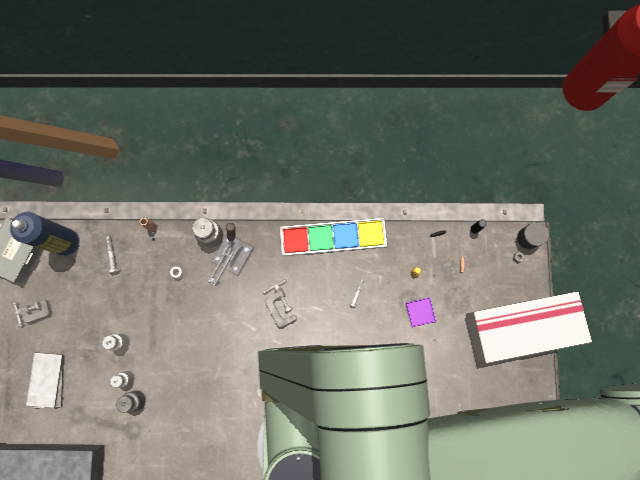

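Overview: the bins run red (296,239), green (320,238), blue (345,235), yellow (371,233) in the top view. Candidates there:
- **Nozzle:** copper (147,222), black (478,226).
- **Tip:** copper (462,264), black (437,233).
- **Diffuser:** brass (416,271).
- **Ring:** white ring (176,272), grey nut (519,258).
- **Yellow bin:** in the caddy, versus the purple tray (421,312).

Now a close crop to check these choices, plus positions.

```bash
cat > h.py <<'E'
from plant import ctrl, sensors, optics
import cv2, numpy as np
def ray(n,uv,z):
    p=optics.camera_params(n); K,R,t=p["mtx"],np.array(p["R"]),np.array(p["t"])
    return plane(K,R.T,-R.T@t,uv,z)
def plane(K,Rwc,C,uv,z):
    d=Rwc@np.linalg.solve(K,np.array([uv[0],uv[1],1.0])); s=(z-C[2])/d[2]; return C+s*d
def wrist(name=None):
    s=sensors.read_state(); im,dep=optics.grab_frame("wrist"); p=optics.camera_params("wrist")
    T=np.eye(4); T[:3,:3]=s["eef_rot"]; T[:3,3]=s["eef_pos"]; T=T@p["T_tool_cam"]
    if name: cv2.imwrite(f"pics/{name}.png",im[:,:,::-1]); np.savez(f"{name}.npz",im=im,d=dep,T=T,K=p["mtx"])
    return im,dep,T,p["mtx"]
def down(a):  # tool y axis (jaw direction) at world angle a
    y=np.array([np.cos(a),np.sin(a),0]); z=np.array([0,0,-1.]); return np.column_stack([np.cross(y,z),y,z])
E
python3 - <<'E'
from h import *
im=np.load("top0.npz")["im"]
c=[im[190:290,110:260],im[200:300,390:540]]
cv2.imwrite("pics/crop0.png",np.hstack([cv2.resize(x,None,fx=2.6,fy=2.6,interpolation=cv2.INTER_CUBIC) for x in c])[:,:,::-1])
for n,uv,z in [("nozzle",(147,222),60),("ring",(176,272),22),("diff",(416,271),38),("tip",(462,264),5),("stip",(437,233),5),("snoz",(480,224),60),("red",(296,239),6),("green",(320,238),6),("blue",(345,235),6),("yel",(371,233),6),("purple",(421,312),6)]:
    X=ray("top",uv,z); print(n,X.round(0),round(np.hypot(*X[:2])))
E
```

```text
nozzle [485. 360.  60.] 604
ring [377. 300.  22.] 482
diff [ 381. -241.   38.] 451
tip [ 402. -352.    5.] 534
stip [ 474. -296.    5.] 559
snoz [ 484. -380.   60.] 616
red [458.  29.   6.] 459
green [461. -26.   6.] 461
blue [468. -84.   6.] 475
yel [ 473. -144.    6.] 495
purple [ 292. -256.    6.] 388
```

View pics/crop0.png

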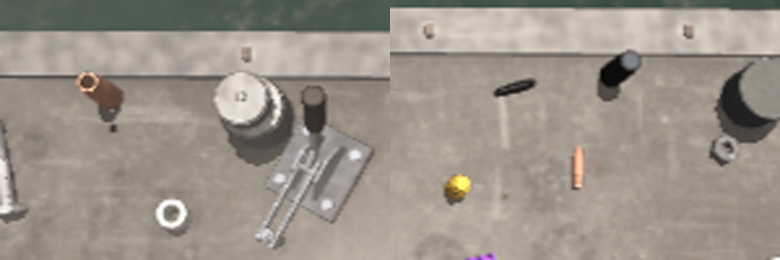

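The crop confirms the choices: hollow copper nozzle (left, 87,80), white ring (171,213), brass diffuser (458,187) and copper tip (578,168). The black tip (515,88), black nozzle (627,60) and grey nut (725,149) stay. Next: masks, plus heights from the top depth.

```bash
python3 - <<'E'
from h import *
f=np.load("top0.npz"); im,d=f["im"],f["d"]
p=optics.camera_params("top"); K,R,t=p["mtx"],np.array(p["R"]),np.array(p["t"])
v,u=np.mgrid[:480,:640]; 
P=(np.stack([(u-K[0,2])/K[0,0]*d,(v-K[1,2])/K[1,1]*d,d],-1)-t)@R
np.save("P.npy",P)
Z=P[...,2]
for n,uv in dict(strip=(300,212),table=(300,260),handle=(231,228),clampbase=(240,258),can=(205,230),whitebox=(520,320),cc=(533,235),caddyrim=(333,221),cclamp=(277,300)).items():
    q=P[uv[1]-2:uv[1]+3,uv[0]-2:uv[0]+3].reshape(-1,3); print(n,np.median(q,0).round(0),q[:,2].max().round(0))
hsv=cv2.cvtColor(im,cv2.COLOR_RGB2HSV)
roi=np.zeros((480,640),bool); roi[215:260,275:392]=1
for n,(a,b) in dict(red=(170,6),green=(50,80),blue=(100,125),yel=(22,36)).items():
    H=hsv[...,0]; hm=((H>=a)|(H<=b)) if a>b else ((H>=a)&(H<=b))
    m=(hm&(hsv[...,1]>120)&(hsv[...,2]>90)&roi).astype(np.uint8)
    c=max(cv2.findContours(m,0,2)[0],key=cv2.contourArea); r=cv2.minAreaRect(c)
    print(n,r,ray("top",r[0],8).round(1))
def pr(n,m):
    c=max(cv2.findContours(m.astype(np.uint8),0,2)[0],key=cv2.contourArea); r=cv2.minAreaRect(c); print(n,r,ray("top",r[0],5).round(1))
E
python3 - <<'E'
import numpy as np,cv2
Z=np.load("P.npy")[...,2]
cv2.imwrite("pics/height.png",np.clip(Z,0,250).astype(np.uint8))
E
```

```text
strip [524.  22.  -4.] 4.0
table [410.  20.   0.] 4.0
handle [453. 155. 157.] 163.0
clampbase [411. 157.  11.] 18.0
can [461. 222.  92.] 97.0
whitebox [ 274. -455.   68.] 71.0
cc [ 461. -498.   55.] 61.0
caddyrim [503. -56.  -1.] 12.0
cclamp [317.  71.   1.] 20.0
red ((295.4406433105469, 239.37155151367188), (24.439857482910156, 23.966827392578125), 86.98721313476562) [456.7  30.5   8. ]
green ((320.6862487792969, 237.2344970703125), (23.50187110900879, 24.08319091796875), 85.2363510131836) [462.  -27.8   8. ]
blue ((345.4455261230469, 235.12843322753906), (23.76612663269043, 23.828506469726562), 86.42366790771484) [467.3 -84.9   8. ]
yel ((370.6123352050781, 233.06712341308594), (24.234527587890625, 24.234527587890625), 83.9909896850586) [ 472.5 -143.     8. ]
```

View pics/height.png

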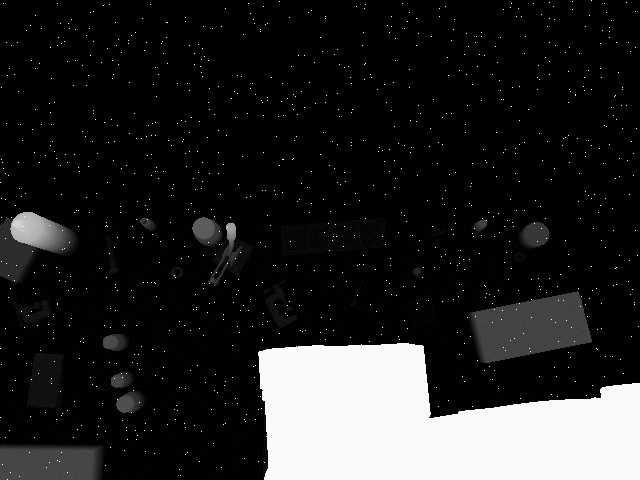

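Height map: the tallest neighbours are the toggle handle (231,228; 160 mm) and the grey can (205,230; 95 mm), so I'll travel at z≥230. Bins fit a 58 mm row. Moving to look at the tip and diffuser with the wrist camera.

```bash
python3 - <<'E'
from h import *
ctrl.move_ptp([390,-300,240],down(-np.pi/2))
wrist("w1"); s=sensors.read_state(); print(s["t"],s["eef_pos"],s["q"].round(2))
E
```

```text
1.5167 [ 389.66635255 -301.01062113  240.14565422] [-0.83  0.04  1.76 -0.    1.34  0.74]
```

View pics/w1.png

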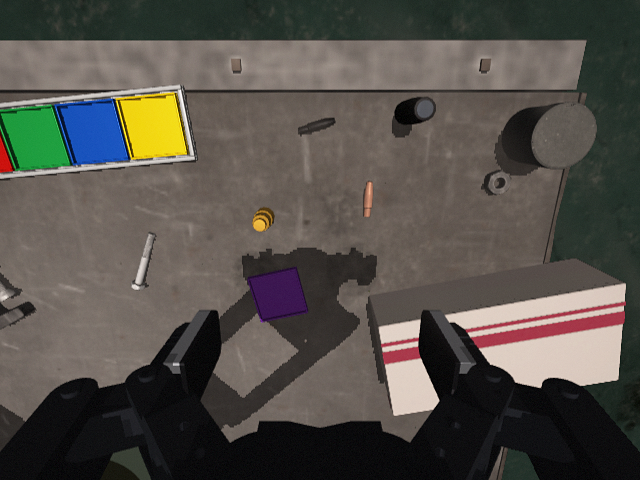

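Wrist view: copper tip at (368,198), diffuser at (262,219), black tip (317,126), black nozzle (415,110), nut (498,182).

```bash
python3 - <<'E'
from h import *
f=np.load("w1.npz"); im,T,K,d=f["im"],f["T"],f["K"],f["d"]
hsv=cv2.cvtColor(im,cv2.COLOR_RGB2HSV)
def blob(lo,hi,box):
    m=cv2.inRange(hsv,lo,hi); k=np.zeros_like(m); k[box[1]:box[3],box[0]:box[2]]=1; m*=k
    c=max(cv2.findContours(m,0,2)[0],key=cv2.contourArea); return c
c=blob((2,60,90),(16,255,255),(340,160,400,240)); r=cv2.minAreaRect(c); print(r)
bp=cv2.boxPoints(r); 
X=plane(K,T[:3,:3],T[:3,3],r[0],5); print("tip",X)
B=np.array([plane(K,T[:3,:3],T[:3,3],q,5) for q in bp]); print(B.round(1))
print("tip top cam")
c=blob((18,90,60),(34,255,255),(235,190,290,250)); x,y,w,h=cv2.boundingRect(c); print(x,y,w,h)
print("diff whole",plane(K,T[:3,:3],T[:3,3],(x+w/2,y+h/2),19))
g=np.load("top0.npz")["im"]; hs=cv2.cvtColor(g,cv2.COLOR_RGB2HSV)
for n,lo,hi,b,z in [("tip",(2,60,90),(16,255,255),(450,250,475,280),5),("diff",(18,90,60),(34,255,255),(405,260,430,285),19)]:
    hsv=hs; c=blob(lo,hi,b); x,y,w,h=cv2.boundingRect(c); print(n,(x,y,w,h),ray("top",(x+w/2-.5,y+h/2-.5),z))
cv2.imwrite("pics/w1c.png",cv2.resize(im[150:270,230:400],None,fx=4,fy=4)[:,:,::-1])
E
```

```text
((368.0, 199.0), (36.0, 8.0), 90.0)
tip [ 402.10223524 -350.53973235    5.        ]
[[ 420.4 -345.7    5. ]
 [ 420.4 -353.8    5. ]
 [ 383.2 -355.5    5. ]
 [ 383.2 -347.2    5. ]]
tip top cam
252 207 23 25
diff whole [ 384.17092931 -244.66871606   19.        ]
tip (460, 256, 5, 17) [ 402.24252299 -351.58862135    5.        ]
diff (411, 267, 10, 10) [ 382.51366442 -242.80229585   19.        ]
```

View pics/w1c.png

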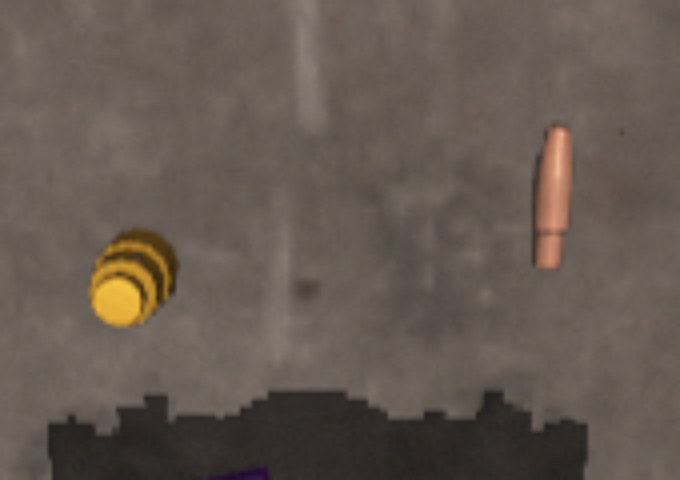

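Crop: tip stem at (547,268), nose at (561,125), so its axis is about along world x; diffuser top at (118,301), standing upright. Both cameras agree within 2 mm. Grasping the tip.

```bash
python3 - <<'E'
from h import *
f=np.load("w1.npz"); T,K=f["T"],f["K"]
P=lambda uv,z: plane(K,T[:3,:3],T[:3,3],uv,z)
a,b=P((366.6,217),4.5),P((370.1,181.3),4.5); print(a,b); dv=b-a; yaw=np.arctan2(dv[1],dv[0]); print("yaw",yaw,"len",np.linalg.norm(dv))
print("diff top",P((259.3,225.0),38))
c=(a+b)/2; R=down(-np.pi/2+yaw)
ctrl.gripper_to(24,40); print("tips",ctrl.tcp_to_tips)
ctrl.move_ptp([c[0],c[1]-.7,110],R); wrist("w2")
ctrl.move_l([c[0],c[1]-.7,45],vel=120)
hit=ctrl.move_l([c[0],c[1]-.7,20],vel=25,threshold=4); s=sensors.read_state(); print(hit,s["eef_pos"],s["force"],s["t"])
E
```

```text
[ 383.04318022 -349.95937116    4.5       ] [ 420.05320201 -351.9602162     4.5       ]
yaw -0.054009671941118914 len 37.06406742609294
diff top [ 383.61015925 -243.55293887   38.        ]
tips 25.0
True [ 401.37373743 -351.47241206   25.03973462] [-1.04595087  0.74391177  3.97657258] 4.2417
```

View pics/w2.png

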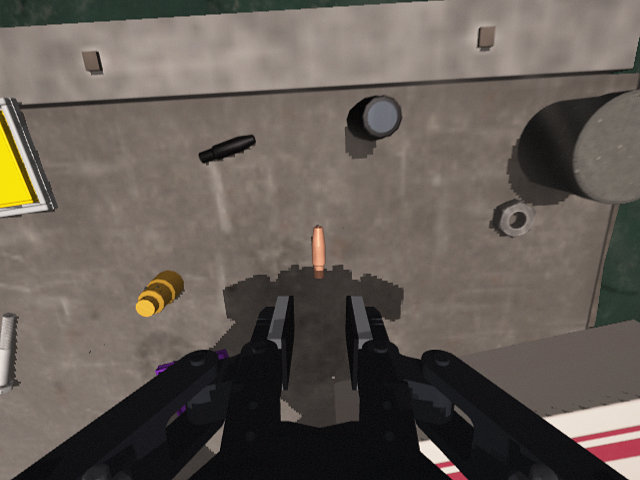

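The tip at (319,248) sits centred between the jaws, and the fingertips touched the table at TCP z=25.0. Lifting 2.5 mm and gripping.

```bash
python3 - <<'E'
from h import *
s=sensors.read_state(); p=s["eef_pos"]
ctrl.move_l([401.5,-351.6,27.5],vel=40)
w=ctrl.gripper_to(0,40); s=sensors.read_state(); print("w",s["grip_width"],s["force"],s["eef_pos"])
ctrl.move_l([401.5,-351.6,160],vel=150); s=sensors.read_state(); print(s["grip_width"],s["t"])
R=down(-np.pi/2+0.091)
ctrl.move_ptp([456.7,30.5,160],R); wrist("w3"); s=sensors.read_state(); print(s["grip_width"],s["t"],s["eef_pos"])
E
```

```text
w 7.037505172970149 [1.1279621  0.17136757 0.57733206] [ 401.4446339  -351.53154172   27.36877475]
7.305591742035577 5.8
7.269375406489073 7.2833 [457.12225767  29.53534316 160.03726052]
```

View pics/w3.png

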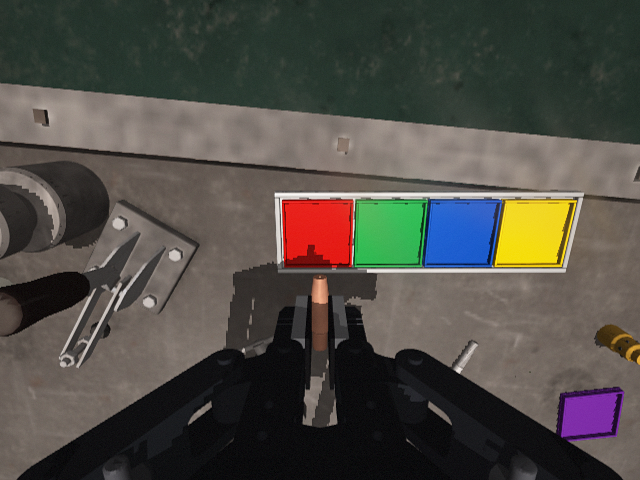

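The tip is held (320,310); bins are in clear view: red (318,232), green (390,232), blue (463,233), yellow (537,234). Re-measuring them in this view.

```bash
python3 - <<'E'
from h import *
f=np.load("w3.npz"); im,T,K=f["im"],f["T"],f["K"]
P=lambda uv,z: plane(K,T[:3,:3],T[:3,3],uv,z)
hsv=cv2.cvtColor(im,cv2.COLOR_RGB2HSV); hsv[:185]=0; hsv[275:]=0; hsv[:,:270]=0; hsv[:,590:]=0
H=hsv[...,0]
for n,(a,b) in dict(red=(170,6),green=(50,80),blue=(100,125),yel=(22,36)).items():
    hm=((H>=a)|(H<=b)) if a>b else ((H>=a)&(H<=b))
    m=(hm&(hsv[...,1]>100)&(hsv[...,2]>40)).astype(np.uint8); m=cv2.morphologyEx(m,cv2.MORPH_CLOSE,np.ones((5,5)))
    c=cv2.convexHull(max(cv2.findContours(m,0,2)[0],key=cv2.contourArea))
    W=np.array([P(q,11)[:2] for q in c[:,0]],np.float32); r=cv2.minAreaRect(W); print(n,r)
E
```

```text
red ((457.53143310546875, 31.56782341003418), (56.6572151184082, 55.68749237060547), 5.131855010986328)
green ((462.27264404296875, -25.638153076171875), (55.871891021728516, 56.303646087646484), 5.127235412597656)
blue ((467.7593994140625, -82.36161804199219), (56.649471282958984, 57.60078430175781), 5.131856441497803)
yel ((472.90966796875, -139.73483276367188), (56.64484405517578, 58.1441535949707), 5.131865978240967)
```

```bash
cat >> h.py <<'E'
BIN=dict(red=(457.1,31),green=(462.2,-26.7),blue=(467.5,-83.6),yel=(472.7,-141.4))
RB=down(-np.pi/2+0.0895)
E
python3 - <<'E'
from h import *
x,y=BIN["red"]
ctrl.move_ptp([x,y,90],RB)
ctrl.move_l([x,y,45],vel=100)
hit=ctrl.move_l([x,y,33.5],vel=20,threshold=5); s=sensors.read_state(); print(hit,s["eef_pos"],s["force"])
ctrl.gripper_to(15,40); ctrl.hold(0.2)
ctrl.move_l([x,y,90],vel=100)
ctrl.gripper_to(34,40)
# go look at diffuser
R=down(-np.pi/2)
ctrl.move_ptp([460-80,-150,180],R); wrist("w4"); print(sensors.read_state()["t"])
E
```

```text
True [456.72221927  31.05414894  33.29064887] [-0.28385255  0.2091198   4.472534  ]
11.2833
```

View pics/w4.png

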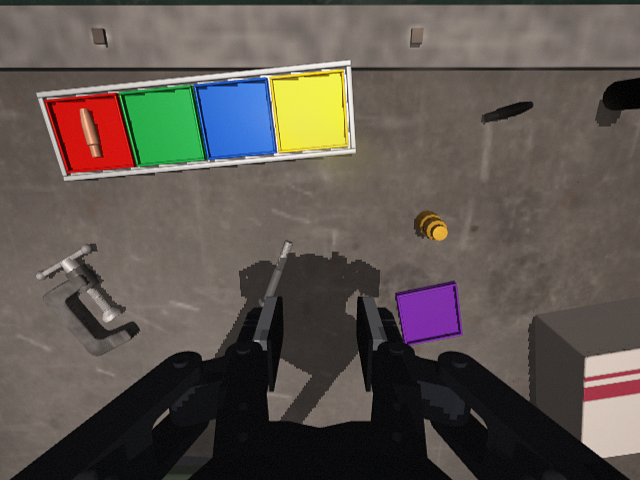

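The copper tip lies centred in the red bin (90,132). Diffuser top is at (438,231). Picking it now.

```bash
python3 - <<'E'
from h import *
f=np.load("w4.npz"); T,K=f["T"],f["K"]
print(plane(K,T[:3,:3],T[:3,3],(438,231),38))
x,y=383.5,-243.5
R=down(-np.pi/2+0.0)
ctrl.move_ptp([x,y,110],R); wrist("w5")
ctrl.move_l([x,y,33],vel=100)
s=sensors.read_state(); print(s["eef_pos"],s["force"])
ctrl.gripper_to(0,40); s=sensors.read_state(); print("w",s["grip_width"],s["force"],s["eef_pos"])
ctrl.move_l([x,y,130],vel=120); s=sensors.read_state(); print(s["grip_width"],s["t"])
wrist("w6")
E
```

```text
[ 385.15384167 -240.89644186   38.        ]
[ 384.04059214 -243.85740311   33.60552902] [-0.49964676 -0.04647398  0.65336688]
w 17.311571567429322 [-0.87671162  0.45969183  6.38644423] [ 384.1756581  -244.09444728   33.96247723]
17.48216598691193 14.0417
```

```bash
python3 -c "
import cv2,numpy as np
cv2.imwrite('pics/w56.png',np.hstack([cv2.imread(f'pics/w{i}.png')[120:480,150:500] for i in (5,6)]))"
```

```text
(no output)
```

View pics/w56.png

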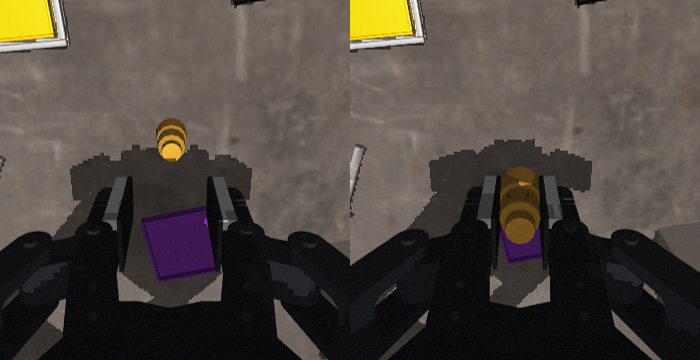

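The diffuser is held (520,205 in the right panel), apparently upright. Carrying it over green and checking the tilt from the scene camera.

```bash
python3 - <<'E'
from h import *
x,y=BIN["green"]
ctrl.move_ptp([x,y,130],RB)
ctrl.hold(0.2)
im,_=optics.grab_frame("scene"); wrist("w7"); s=sensors.read_state(); print(s["grip_width"],s["eef_pos"])
p=optics.camera_params("scene"); c=p["R"]@np.array([x,y,110])+p["t"]; uv=(p["mtx"]@c)[:2]/c[2]; print(uv)
u,v=uv.astype(int)
a=cv2.resize(im[v-50:v+50,u-60:u+60],None,fx=4,fy=4); w=cv2.imread("pics/w7.png")[200:400,220:420,::-1]
cv2.imwrite("pics/s7.png",np.hstack([a[:,:400],cv2.resize(w,(400,400))])[:,:,::-1])
E
```

```text
17.477913397786246 [462.17346108 -27.76573466 130.0124725 ]
[293.16179804 204.0215494 ]
```

View pics/s7.png

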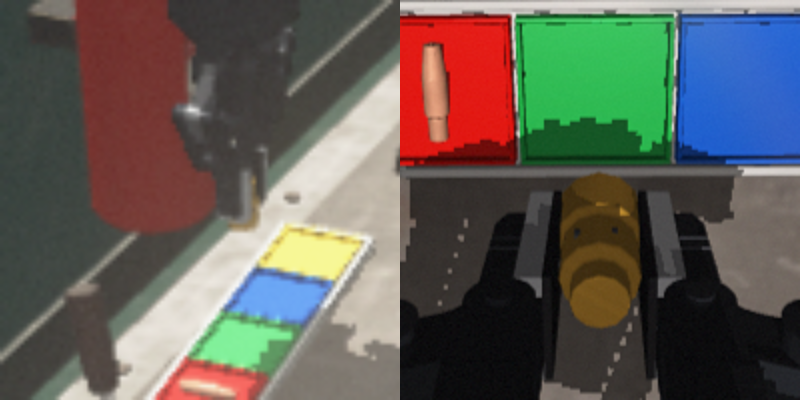

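The diffuser is upright between the pads (600,250 in the right panel), and the tip sits well in red. Lowering with force stop.

```bash
python3 - <<'E'
from h import *
x,y=BIN["green"]
ctrl.move_l([x,y,50],vel=120)
hit=ctrl.move_l([x,y,38.5],vel=20,threshold=5); s=sensors.read_state(); print(hit,s["eef_pos"],s["force"])
ctrl.gripper_to(32,40); ctrl.hold(0.2)
ctrl.move_l([x,y,110],vel=120)
ctrl.move_ptp([x-60,y,200],RB); wrist("w8"); print(sensors.read_state()["t"])
E
```

```text
True [462.28905447 -26.70020508  39.99323242] [-1.03083856 -0.05696918  3.59107856]
18.4333
```

View pics/w8.png

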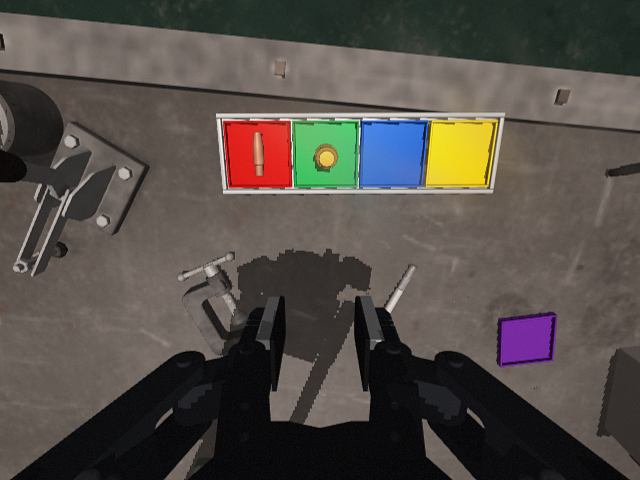

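The diffuser stands in the green bin (326,157). Now over to the nozzle and ring.

```bash
python3 - <<'E'
from h import *
ctrl.move_ptp([380,0,250],RB)
ctrl.move_ptp([390,320,250],down(-np.pi/2)); ctrl.hold(.15); wrist("w9"); print(sensors.read_state()["t"],sensors.read_state()["q"].round(2))
E
```

```text
20.2 [ 0.51  0.06  1.72 -0.    1.36  2.09]
```

View pics/w9.png

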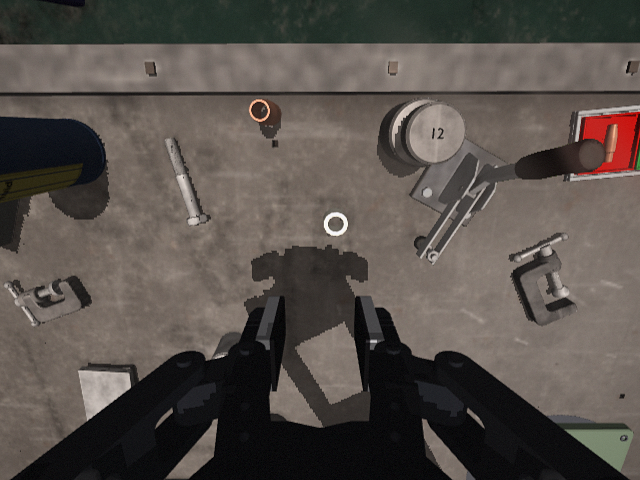

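Wrist view: white ring (336,224), copper nozzle rim (260,111). The can (435,130) and toggle clamp (500,170) are clear of both.

```bash
python3 - <<'E'
from h import *
f=np.load("w9.npz"); im,T,K=f["im"],f["T"],f["K"]
P=lambda uv,z: plane(K,T[:3,:3],T[:3,3],uv,z)
def box(im,lo,hi,b):
    hsv=cv2.cvtColor(im,cv2.COLOR_RGB2HSV); m=cv2.inRange(hsv,lo,hi); k=np.zeros_like(m); k[b[1]:b[3],b[0]:b[2]]=1; m*=k
    c=max(cv2.findContours(m,0,2)[0],key=cv2.contourArea); return cv2.boundingRect(c)
x,y,w,h=box(im,(0,0,190),(180,60,255),(310,200,360,250)); print((x,y,w,h),"ring wrist",P((x+w/2-.5,y+h/2-.5),21).round(1))
print("noz wrist",P((259.5,111),66).round(1))
t=np.load("top0.npz")["im"]
x,y,w,h=box(t,(0,0,170),(180,60,255),(160,260,190,290)); print((x,y,w,h),"ring top",ray("top",(x+w/2-.5,y+h/2-.5),20).round(1))
print("noz top",ray("top",(143.5,220.8),66).round(1))
cv2.imwrite("pics/w9c.png",np.hstack([cv2.resize(im[85:165,230:310],(400,400)),cv2.resize(im[190:270,296:376],(400,400))])[:,:,::-1])
E
```

```text
(324, 212, 24, 24) ring wrist [378.6 302.4  21. ]
noz wrist [484.9 367.2  66. ]
(170, 266, 12, 12) ring top [378.6 301.8  20. ]
noz top [486.1 366.2  66. ]
```

View pics/w9c.png

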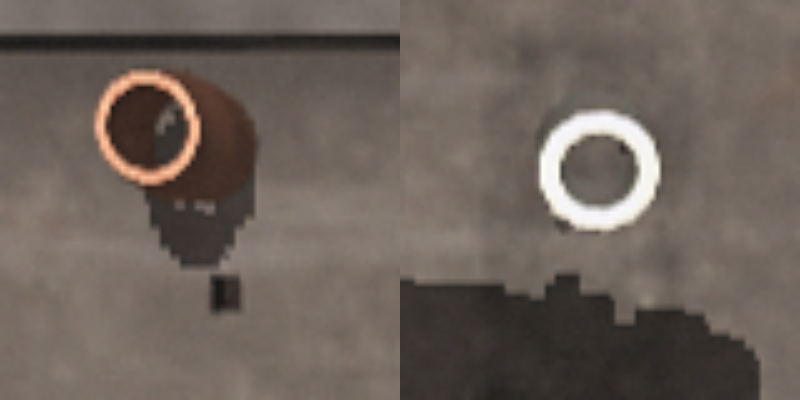

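Crop: nozzle rim centre (148,127), ring (600,170); both views agree within 1.2 mm. Ring first, since it is short and leaves clearance for the nozzle.

```bash
python3 - <<'E'
from h import *
x,y=378.6,302.1; R=down(-np.pi/2)
ctrl.gripper_to(44,35)
ctrl.move_ptp([x,y,110],R)
ctrl.move_l([x,y,33.5],vel=100); s=sensors.read_state(); print(s["eef_pos"],s["force"])
ctrl.gripper_to(0,35); s=sensors.read_state(); print("w",s["grip_width"],s["force"],s["eef_pos"])
ctrl.move_l([x,y,240],vel=150); s=sensors.read_state(); print(s["grip_width"],s["t"])
ctrl.move_ptp([380,0,240],RB)
bx,by=BIN["yel"]; ctrl.move_ptp([bx,by,130],RB); ctrl.hold(.15); wrist("w10"); s=sensors.read_state(); print(s["grip_width"],s["t"],s["eef_pos"])
E
```

```text
[379.33071356 302.51379617  34.18637851] [-0.05457834  0.574605    0.05926128]
w 24.506746350662496 [-1.05523006 -0.92292817  5.92949047] [379.42122246 302.54535582  34.5563787 ]
24.2088115930214 23.85
24.336094613647322 26.0333 [ 473.183586   -140.47933898  131.30989682]
```

View pics/w10.png

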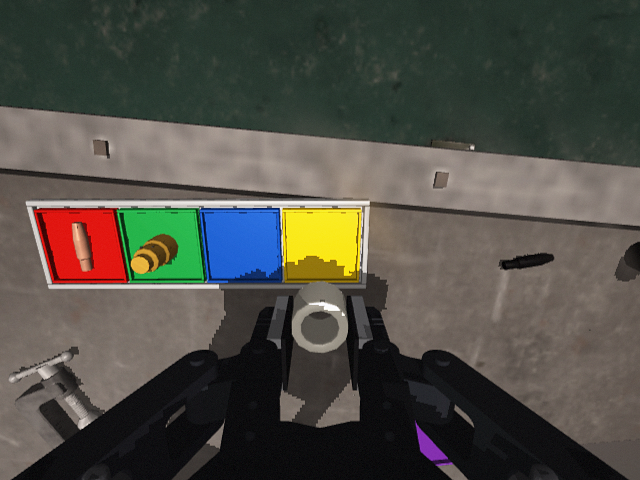

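Ring held level at (320,325), yellow bin beneath. Placing it, then fetching the nozzle.

```bash
python3 - <<'E'
from h import *
x,y=BIN["yel"]
ctrl.move_l([x,y,50],vel=120)
hit=ctrl.move_l([x,y,39],vel=20,threshold=5); s=sensors.read_state(); print(hit,s["eef_pos"],s["force"])
ctrl.gripper_to(38,40); ctrl.hold(0.2)
ctrl.move_l([x,y,110],vel=120)
ctrl.move_ptp([x-60,y+30,220],RB); ctrl.hold(.15); wrist("w11"); print(sensors.read_state()["t"])
E
```

```text
True [ 472.80227865 -141.46675149   40.56806672] [-0.5175385   0.24208706  4.70875871]
29.35
```

View pics/w11.png

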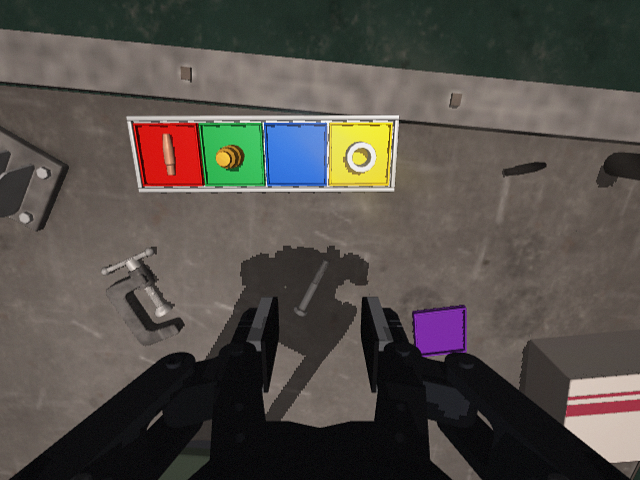

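Ring is flat in the yellow bin (361,157). Going to the nozzle.

```bash
python3 - <<'E'
from h import *
R=down(-np.pi/2)
ctrl.move_ptp([380,0,250],RB)
ctrl.move_ptp([485.5,366.7,180],R); ctrl.gripper_to(44,40); ctrl.hold(.15); im,d,T,K=wrist("w12"); s=sensors.read_state(); print(s["t"],s["eef_pos"])
E
```

```text
31.775 [485.6754374  366.38346798 180.27127251]
```

View pics/w12.png

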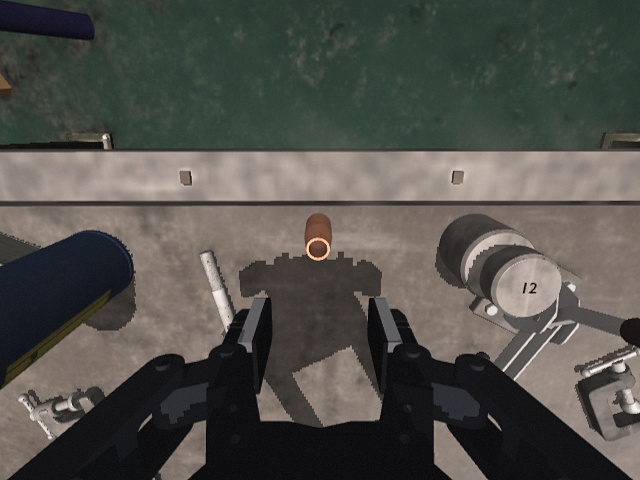

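The nozzle rim (318,249) is centred between the jaws, with the bolt and can clear of the fingers. Gripping low.

```bash
python3 - <<'E'
from h import *
x,y=485.3,366.6
ctrl.move_l([x,y,100],vel=120)
ctrl.move_l([x,y,33],vel=80); s=sensors.read_state(); print(s["eef_pos"],s["force"])
ctrl.gripper_to(0,45); s=sensors.read_state(); print("w",s["grip_width"],s["force"],s["eef_pos"])
ctrl.move_l([x,y,250],vel=150); s=sensors.read_state(); print(s["grip_width"],s["t"])
ctrl.move_ptp([390,0,250],RB)
bx,by=BIN["blue"]; ctrl.move_ptp([bx,by,150],RB); ctrl.hold(.15); wrist("w13"); s=sensors.read_state(); print(s["grip_width"],s["t"],s["eef_pos"])
E
```

```text
[485.82279837 366.89152527  33.4844939 ] [ 0.6751595  -0.06908457  0.64663506]
w 20.160265362471353 [0.10926051 0.48332977 1.96673385] [486.05599607 367.03357785  34.01865363]
20.25208177103218 35.5
20.269981572696498 37.775 [468.07685345 -82.90188745 151.61224663]
```

View pics/w13.png

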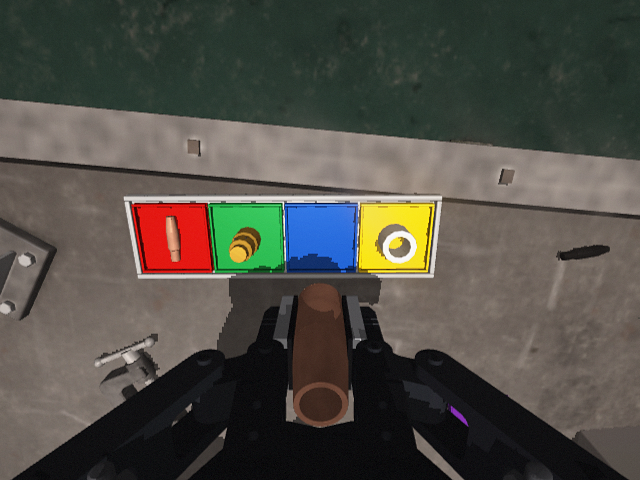

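The nozzle is upright in the jaws (320,350). Lowering it into the blue bin.

```bash
python3 - <<'E'
from h import *
x,y=BIN["blue"]
ctrl.move_l([x,y,50],vel=100)
hit=ctrl.move_l([x,y,38.5],vel=20,threshold=5); s=sensors.read_state(); print(hit,s["eef_pos"],s["force"])
ctrl.gripper_to(33,40); ctrl.hold(0.3)
ctrl.move_l([x,y,140],vel=100)
ctrl.move_ptp([x-60,y,240],RB); ctrl.hold(.15); wrist("w14"); print(sensors.read_state()["t"])
ctrl.move_ptp([260,-450,260],down(-np.pi/2)); 
im,d=optics.grab_frame("top"); np.savez("top1.npz",im=im,d=d); im2,_=optics.grab_frame("scene")
a=cv2.resize(im[200:290,270:500],None,fx=3.4,fy=3.4,interpolation=cv2.INTER_CUBIC)[:,:780]; b=cv2.resize(im2[150:275,235:430],(390,250),interpolation=cv2.INTER_CUBIC)
c=cv2.resize(np.load("w14.npz")["im"][80:240,170:420],(390,250))
cv2.imwrite("pics/fin.png",np.vstack([a,np.hstack([b,c])])[:,:,::-1])
E
```

```text
True [467.46096891 -83.58761353  39.96491938] [-0.52221712 -0.2856384   4.49874626]
41.925
```

View pics/fin.png

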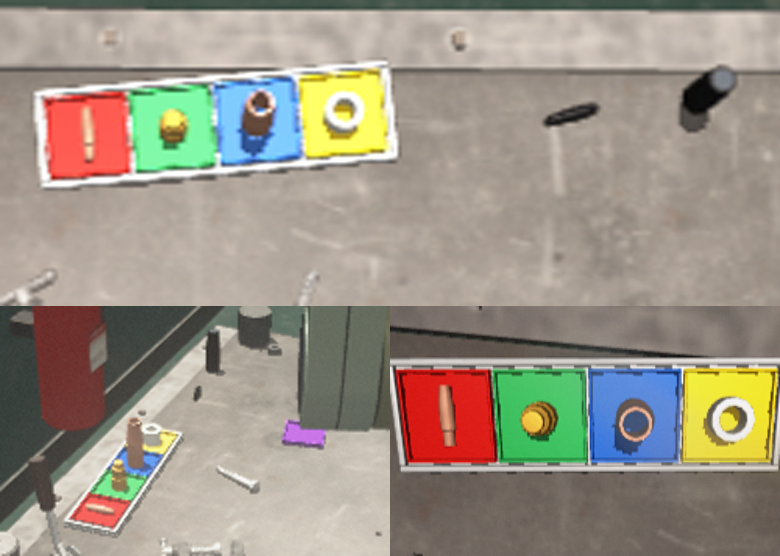

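All four stand in their bins: tip (446,415), diffuser (537,420), nozzle (633,423) and ring (730,420) in the lower-right panel; the black parts look unmoved. A numeric check before handing in.

```bash
python3 - <<'E'
from h import *
f=np.load("w14.npz"); T,K=f["T"],f["K"]; k=250/390
for n,b,uv,z in [("tip","red",(446.5,415),10.5),("diff","green",(537,421),44),("noz","blue",(634,423),72),("ring","yel",(731,420),28)]:
    X=plane(K,T[:3,:3],T[:3,3],(170+uv[0]*k-390*k if uv[0]>=390 else 0,80+(uv[1]-306)*160/250),z); print(n,X.round(1),(X[:2]-np.array(BIN[b])).round(1))
a,b=np.load("top0.npz")["im"],np.load("top1.npz")["im"]
for n,im in (("before",a),("after",b)):
    for bx in ((428,226,450,242),(466,215,492,240)):
        g=cv2.cvtColor(im,cv2.COLOR_RGB2GRAY); m=(g[bx[1]:bx[3],bx[0]:bx[2]]<45).astype(np.uint8); M=cv2.moments(m,True); print(n,M["m10"]/M["m00"]+bx[0],M["m01"]/M["m00"]+bx[1])
s=sensors.read_state(); print(s["t"],s["grip_width"],s["force"])
E
```

```text
tip [457.7  31.1  10.5] [0.6 0.1]
diff [461.8 -29.6  44. ] [-0.4 -2.9]
noz [467.4 -82.9  72. ] [-0.1  0.7]
ring [ 471.1 -140.2   28. ] [-1.6  1.2]
before 437.63157894736844 234.05263157894737
before 475.7529411764706 227.8470588235294
after 437.63157894736844 234.05263157894737
after 475.77906976744185 227.7674418604651
43.4917 33.174775103587514 [-0.1547381  -0.2150052   0.68513134]
```

```bash
python3 -c "
from h import *
ctrl.hold(0.3); ctrl.finish_job()"
```

```text
the job is handed in; nothing more can be done
```

I packed the copper contact tip in the red bin, the brass diffuser in green, the white ring in yellow and the copper nozzle in blue, then handed the job in at about 44 s.

- **Position:** in the last wrist view every part was within about 3 mm of its bin centre (limit 13 mm). The diffuser was furthest off, at 2.9 mm.
- **Seating:** all four lowering moves stopped on contact within about 0.2 mm of the expected height. The parts looked upright, or flat for the tip and ring.
- **Black parts:** both are where they began; in the top view their centres shifted by less than 0.1 pixel.
- **One mismatch:** the gripper closed to about 17.4 mm on the diffuser, narrower than its 20 mm base. The other parts read about 2 mm under size. The diffuser looked upright in later views, so I left it.

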